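# Kit the spares for a chassis repair

### The arm

A 7-joint arm with a two-finger parallel gripper is mounted at the origin on a cart in front of the work surface, level with it; the furniture and walls round the work are solid. World frame = base frame: x ahead of the robot, y to its left, z up, the work surface at z = 0. Lengths are in m, angles in rad, forces in N, time in s.
With the tool pointing down it reaches from about 0.4 to 0.85 m from the base axis. Payload 10.4 kg.
Tool frame: the origin (TCP) lies on the centre line of the jaws, within the pads' length; the fingertips stand 8 mm ahead of it and the grasp point (between the pads) lies 11 mm behind it (manip.tips_ahead is the distance from the TCP to the fingertips, in m); z points along the fingers, x is the direction in which the jaws open and shut, and the axes are right-handed (so a half turn about z gives the same grasp; the last joint's range is limited). The gripper opens to 87 mm and grips with 3 to 60 N. Pads are 19 mm wide; open, the fingers measure 117 mm over their backs; the gripper's body (75 mm by 190 mm) begins 51 mm behind the grasp point.
Start: joints at [-1.325, 0.332, -0.065, 1.46, 0.022, 1.35, -0.088], TCP at [0.166, 0.603, 0.231] pointing down, gripper open.
Joint ranges: [-2.6, 2.6], [-0.5, 2.12], [-1.47, 1.34], [0.16, 2.42], [-1.27, 4.41], [0.06, 2.06], [-2.6, 2.6]. Speed limits (rad/s): [2.22, 2.22, 2.79, 2.79, 3.14, 3.14, 3.14].

### API

Orientations are given as a rotation vector (axis times angle).
In Python, from cell import status, imaging, manip gives the robot as it stands.
- The arm moves only by the tool step_arm, never from a script. Its argument "series" is a list of rows, each a list of 7 numbers: the turn, a rotation vector about the world's x, y, z in rad, then the shift along the world's x, y, z in cm, then the finger opening in cm, from 0 to 8.7. A call has exactly 5 rows; each row shifts and turns the pose as measured when the row begins; what a row does not reach is not made up. A row lasts 1/8 s, in which the tool goes at most 62.5 mm and 10.7 degrees, less where a joint would pass 70% of its speed; a pose out of reach is approached as far as the arm can. A call is refused whole if a number of a shift passes 6.25 or a number of a turn 0.188, either way. A call with a gripper value outside its range is refused whole. The fingers move at their own pace and stop on an object; "grip_force" is the grip in N (left out, the last holds). Time passes only in rows, so rows that do not move let the fingers close, or fill a call up. It gives the time, the measured TCP pose, the force and the opening at its end, in the units of the state.
- status.state(): the state, without advancing time (a new reading comes with each control period).
- imaging.camera(name): name is "scene" or "side" or "wrist"; returns (picture, depth): 420x560x3 uint8, red, green, blue; 420x560 float32, m along the optical axis (not along the pixel's ray), 0 where there is no reading.
- imaging.camera_model(name): a dict with "mtx" (3x3 intrinsics, pixels), "R" (3x3) and "t" (3): a world point X has camera coordinates R X + t. Camera axes: x right, y down, z forward; pixel columns grow to the right and rows downward; lengths in m; the calibration is good to about 2 mm. A picture is of the moment at which its call begins: read the wrist's pose just before it. camera_model takes no time and is no camera call; for the wrist camera it gives the pose at the moment of the call.
- manip.hand_in(): hands the job in, once; it reports no verdict.
Trained networks look in the newest picture that a camera, given by its name, has taken for a name from the list of things; names that differ only in an ending like _2 or _b are one class to them, and where a whole thing is asked for, a point or a joint stands for the part that bears it (a point fixed in the world has none). Each returns a list of dicts, best first, with "p" (0 to 1); they miss things now and then, are a little off and sometimes report something else, mostly with a low value. They report only what shows in the picture. A call takes as long as a camera call. They do not tell look-alikes from the thing itself.
- imaging.trace(camera, target): "mask" (420x560 bool, what is visible of it) and "point" ([row, column] in pixels, amid what is visible of it).
The state is a dict: "time": time; "joint_positions": joint angles; "joint_vel": joint speeds; "joint_efforts": joint torques, N m; "ee_pos": TCP position; "tcp_rot": TCP orientation; "wrist_force": force on the tool from outside, world axes, zero at the start; "ft_torque": the same for the moment, N m; "finger_gap": finger opening in m.
Only numpy, scipy, OpenCV 4.12 (cv2) and the standard library are available. Lean on these libraries where they do the work, as an engineer would, in place of code of your own. Each camera call takes 0.05 s, during which the arm holds its last target.

### The job

Kit the spares for the chassis repair: set the larger heat sink, the black capacitor, the relay and the green terminal block each into the pocket of the blue kit tray that is cut for it, upright and flat on the pocket floor; put them down, do not drop them. The smaller heat sink and the blue capacitor belong to another job: leave them where they are.

Things in the scene. Friction and masses are not known exactly. Their poses are not given: they have to be found in the camera images.
- heatsink_large: The larger of two silver finned heat sinks: 40 x 40 mm, 18 mm tall, fins up, may be gripped across any two opposite sides. Origin: centre of its underside; z up, x and y along its sides. Loose on the bench.
- capacitor_black: The black one of two round capacitors standing upright, its top silver with a black edge: 18 mm diameter, 32 mm tall. Origin: centre of its underside; z up. Loose on the bench.
- relay: Black relay block with a white and yellow side label: 22 mm (own x) by 28 mm (own y), 24 mm tall. Origin: centre of its underside; z up. Loose on the bench.
- terminal_block: Green terminal strip with a row of screw heads on top: 14 mm wide (own x), 52 mm long (own y), 17 mm tall. Origin: centre of its underside; z up. Loose on the bench.
- heatsink_small: Look-alike, not for this kit: the smaller silver finned heat sink, 30 x 30 mm, 12 mm tall. Origin: centre of its underside; z up.
- capacitor_blue: Look-alike, not for this kit: the blue capacitor, its top blue with a small silver disc, 18 mm diameter, 27 mm tall, standing upright. Origin: centre of its underside; z up.
- pocket_heatsink: Grey square insert, 77.5 mm wide, 9 mm high, one of four fixed in the low blue tray right of the open chassis. Yellow-floored open pocket in its middle: a 52 x 52 mm square, for the larger heat sink, 6 mm deep, sides along own x, y. Origin: centre of the insert's underside, z up; pocket floor 3 mm, insert top 9 mm above it (7 and 13 mm above the bench). Tray rim 12 mm above the bench.
- pocket_capacitor: Grey square insert, 77.5 mm wide, 9 mm high, one of four fixed in the low blue tray right of the open chassis. Yellow-floored open pocket in its middle: a round pocket 30 mm across, for the black capacitor, 6 mm deep, sides along own x, y. Origin: centre of the insert's underside, z up; pocket floor 3 mm, insert top 9 mm above it (7 and 13 mm above the bench). Tray rim 12 mm above the bench.
- pocket_relay: Grey square insert, 77.5 mm wide, 9 mm high, one of four fixed in the low blue tray right of the open chassis. Yellow-floored open pocket in its middle: a rectangle 34 mm (own x) by 40 mm (own y), for the relay, 6 mm deep, sides along own x, y. Origin: centre of the insert's underside, z up; pocket floor 3 mm, insert top 9 mm above it (7 and 13 mm above the bench). Tray rim 12 mm above the bench.
- pocket_terminal: Grey square insert, 77.5 mm wide, 9 mm high, one of four fixed in the low blue tray right of the open chassis. Yellow-floored open pocket in its middle: a long slot 26 mm (own x) by 64 mm (own y), for the terminal block, 6 mm deep, sides along own x, y. Origin: centre of the insert's underside, z up; pocket floor 3 mm, insert top 9 mm above it (7 and 13 mm above the bench). Tray rim 12 mm above the bench.
Not all that is in view belongs to the job. Leave any purple or red look-alike of the heatsink_large alone.

How it is judged:
By the outcome, as a careful person would: the job done as asked, in the order asked, and still so for the second after the job is handed in, with the robot touching nothing.
It also fails if it takes over 88 s, if anything falls off the work surface, if the arm or the gripper's body presses on something with over 40 N, if the wrist force passes 120 N, or if a joint passes its speed limit or range.

## Working session

There is one attempt and no reset: what is moved stays moved. The work goes in short steps, Python scripts to look and compute and a tool call to move; the robot and the scene stay as the last step left them, time stands still between calls to the robot, and variables do not carry over. Pictures are saved under pics/ and viewed, and the job is handed in when it is done.

Besides the shell and the picture viewer there is one more tool, called after "Emit:" by a JSON object that holds its "op" and its "data", one argument or row to a line. step_arm: Moves the arm, as the interface text tells. Its arguments: {"type":"object","properties":{"series":{"type":"array"},"grip_force":{"type":"number"}},"required":["series"]}

```bash
mkdir -p pics; ls
python3 - <<'E'
from cell import status, imaging, manip
import cv2
print(status.state()); print(manip.tips_ahead)
for n in ["scene","side"]:
    p,d=imaging.camera(n); cv2.imwrite(f"pics/{n}0.png",p[:,:,::-1]); m=imaging.camera_model(n); print(n,m)
E
```

```text
pics
{'time': 0.0, 'joint_positions': array([-1.32459927,  0.33285351, -0.06471023,  1.46091504,  0.02159705,
        1.34991241, -0.08848413]), 'joint_vel': array([ 1.14171558e-04, -1.82744355e-06, -5.44432917e-04,  7.15058858e-04,
       -9.02346365e-04, -7.16859625e-04,  7.63830207e-04]), 'joint_efforts': array([ 1.26086020e-04, -6.23277068e+01,  2.45094375e-02, -3.89867270e+01,
       -6.13167789e-02,  4.01855470e-02,  1.29027517e-04]), 'ee_pos': array([0.1658825 , 0.60220144, 0.22977797]), 'tcp_rot': array([ 2.49831782e+00,  1.90326536e+00, -1.68268270e-03]), 'wrist_force': array([ 0.60593199, -0.08231353,  0.51645259]), 'ft_torque': array([-0.0600394 , -0.02217818, -0.00122288]), 'finger_gap': 0.08717709665000663}
0.008
scene {'mtx': array([[515.10557503,   0.        , 278.00962729],
       [  0.        , 515.10557503, 214.48312084],
       [  0.        ,   0.        ,   1.        ]]), 'R': array([[ 0.86528719, -0.50113222,  0.01202402],
       [-0.377645  , -0.66746475, -0.64177493],
       [ 0.32963971,  0.55077881, -0.76679878]]), 't': array([-0.5919928 ,  0.12770644,  0.86765877])}
side {'mtx': array([[477.92806498,   0.        , 274.24427908],
       [  0.        , 477.92806498, 212.802883  ],
       [  0.        ,   0.        ,   1.        ]]), 'R': array([[-0.85407554, -0.52010805,  0.00652578],
       [-0.23290975,  0.3711857 , -0.89887386],
       [ 0.46508926, -0.7692261 , -0.43815887]]), 't': array([0.36566401, 0.26260149, 0.48028134])}
```

View pics/scene0.png

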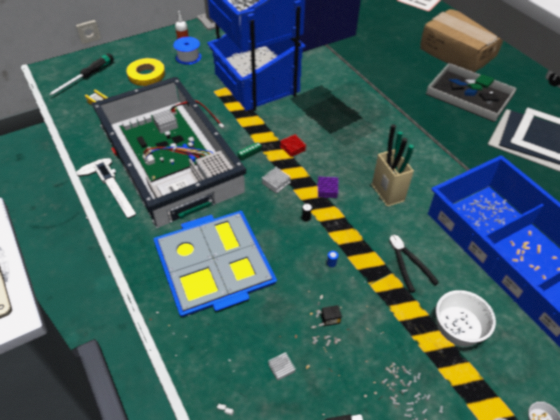

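View pics/side0.png

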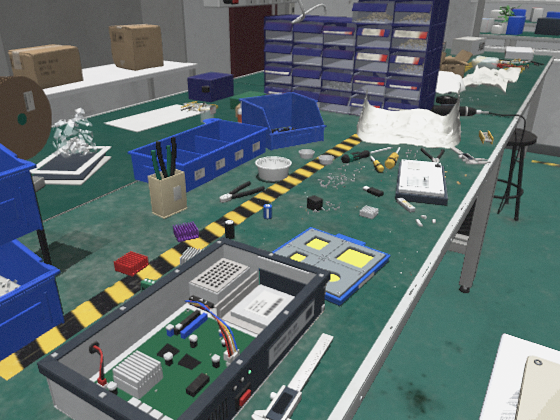

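The scene view shows the tray at (215,260), black cap (306,212), blue cap (332,258), relay (330,316), terminal block (248,152), and silver heat sinks at (277,180) and (281,365). The red (292,145) and purple (328,187) look-alikes are there too. Next I measure.

```bash
cat > h.py <<'E'
from cell import status, imaging, manip
import cv2, numpy as np
def cloud(d,m):
    v,u=np.mgrid[0:d.shape[0],0:d.shape[1]]
    K=m['mtx']; X=np.stack([(u-K[0,2])/K[0,0]*d,(v-K[1,2])/K[1,1]*d,d],-1)
    return (X-m['t'])@m['R']
def rect(P):
    (c,s,a)=cv2.minAreaRect((P[:,:2]*1000).astype(np.float32)); return np.round(c,1),np.round(s,1),round(a,1)
E
python3 - <<'E'
from h import *
p,d=imaging.camera("scene"); m=imaging.camera_model("scene"); W=cloud(d,m)
np.savez("s0.npz",p=p,d=d,W=W)
for n in ["heatsink_large","heatsink_small","capacitor_black","capacitor_blue","relay","terminal_block","pocket_heatsink","pocket_capacitor","pocket_relay","pocket_terminal"]:
    for r in imaging.trace("scene",n)[:3]:
        k=r['mask']&(d>0); P=W[k]
        if len(P)<5: print(n,r['p'],r['point'],len(P));continue
        print(n,round(r['p'],2),r['point'],k.sum(),"med",np.round(np.median(P,0),3),"z95",np.round(np.percentile(P[:,2],[5,50,95]),3),*rect(P))
print(status.state()['time'])
c=p[110:400,140:400]; cv2.imwrite("pics/c0.png",cv2.resize(c,None,fx=2,fy=2,interpolation=3)[:,:,::-1])
E
```

```text
heatsink_large 0.7 [188.5, 327.6] 429 med [ 0.713 -0.146  0.016] z95 [0.003 0.016 0.019] [ 716.2 -141.8] [44.6 40.8] 57.1
heatsink_large 0.59 [179.0, 278.6] 451 med [ 0.635 -0.079  0.015] z95 [0.002 0.015 0.019] [640.2 -67.6] [55.1 53.3] 18.8
heatsink_large 0.58 [143.3, 293.3] 371 med [ 0.714 -0.01   0.016] z95 [0.003 0.016 0.019] [722.8  -4.9] [50.7 44.1] 0.8
heatsink_small 0.95 [364.1, 284.7] 485 med [ 0.449 -0.415  0.01 ] z95 [-0.     0.01   0.013] [ 451.3 -411.9] [36.3 37.3] 89.4
heatsink_small 0.2 [151.3, 249.6] 283 med [0.631 0.022 0.013] z95 [-0.     0.013  0.019] [609.8  13.2] [133.8  45.2] 39.7
capacitor_black 0.51 [151.1, 248.6] 268 med [0.628 0.022 0.014] z95 [-0.     0.014  0.019] [605.5  10.5] [123.9  46. ] 40.0
capacitor_black 0.46 [215.8, 305.5] 154 med [ 0.638 -0.187  0.023] z95 [0.002 0.023 0.034] [ 639.9 -182.9] [18.2 17. ] 83.0
capacitor_blue 0.69 [258.1, 332.0] 144 med [ 0.622 -0.295  0.023] z95 [0.004 0.023 0.028] [ 624.2 -291.7] [18.3 16.6] 67.3
relay 0.88 [315.2, 332.0] 331 med [ 0.559 -0.386  0.023] z95 [0.004 0.023 0.025] [ 563.3 -376.8] [36.6 27.4] 71.7
terminal_block 0.71 [149.5, 248.1] 236 med [0.628 0.022 0.015] z95 [0.002 0.015 0.019] [629.9  25. ] [53.7 17.7] 7.1
pocket_heatsink 0.64 [279.5, 196.7] 1889 med [ 0.401 -0.221  0.011] z95 [0.005 0.011 0.015] [ 400.9 -221.1] [81.5 78.7] 83.5
pocket_terminal 0.59 [236.0, 226.3] 1450 med [ 0.489 -0.152  0.012] z95 [0.006 0.012 0.015] [ 489.4 -152.4] [81.7 79.4] 83.3
pocket_terminal 0.2 [259.6, 330.4] 143 med [ 0.622 -0.295  0.023] z95 [0.005 0.023 0.028] [ 624.2 -291.7] [18.3 16.6] 67.3
0.65
```

View pics/c0.png

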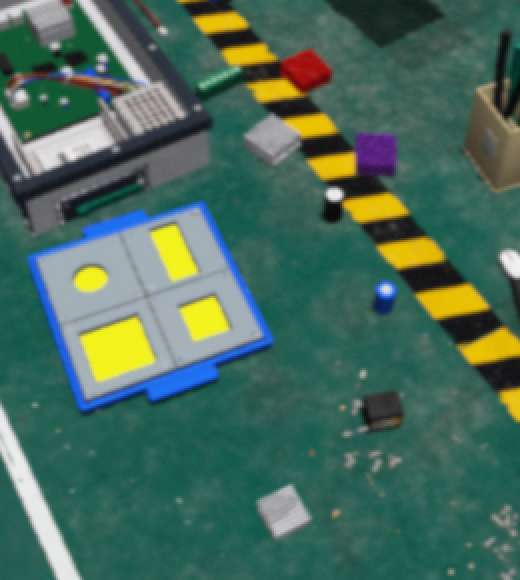

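Run:
```python
from h import *
z=np.load("s0.npz");W=z['W'];d=z['d'];p=z['p'].astype(int)
ok=d>0
# heights grid around the work
x,y,h=W[...,0],W[...,1],W[...,2]
gx=np.arange(0.25,0.95,.05); gy=np.arange(0.45,-0.55,-.05)
print("cols x",np.round(gx,2))
for b in gy:
    r=[]
    for a in gx:
        k=ok&(x>=a)&(x<a+.05)&(y<=b)&(y>b-.05); r.append("%4d"%(h[k].max()*1000) if k.sum()>3 else "  --")
    print("%.2f"%b,*r)
# yellow pockets
import cv2
hsv=cv2.cvtColor(z['p'],cv2.COLOR_RGB2HSV)
Y=((hsv[...,0]>24)&(hsv[...,0]<36)&(hsv[...,1]>150)&ok&(x>.3)&(x<.6)&(y<-.05)&(y>-.32)).astype(np.uint8)
n,l,s,c=cv2.connectedComponentsWithStats(Y)
for i in range(1,n):
    if s[i,4]>60: print(s[i],np.round(np.median(h[l==i]),3),rect(W[l==i]))
B=(hsv[...,0]>100)&(hsv[...,0]<120)&(hsv[...,1]>150)&ok&(x>.3)&(x<.6)&(y<-.05)&(y>-.32)
print("tray",rect(W[B]),np.percentile(h[B],[5,50,95]))
for nm,(r,c),hh in [("hs",(179,278),18),("cap",(213,306),32),("relay",(315,331),24),("term",(150,248),17),("purple",(188,327),18),("red",(143,293),18),("small",(364,282),12)]:
    k=np.zeros_like(ok);k[max(r-25,0):r+25,c-30:c+30]=1
    k&=ok&(abs(h*1000-hh)<2.5); 
    n,l,s,cc=cv2.connectedComponentsWithStats(k.astype(np.uint8)); i=l[r-3:r+4,c-3:c+4].max()
    P=W[l==i];print(nm,len(P),P.mean(0).round(4),rect(P))
```

```text
cols x [0.25 0.3  0.35 0.4  0.45 0.5  0.55 0.6  0.65 0.7  0.75 0.8  0.85 0.9 ]
0.45    4   16   16   16   18   21   20   41   42    3   --   --   --   --
0.40    4    4   22   22   19   22   20   40   41    3   --   --   --   --
0.35    4    3   23   21   --   --    0    3  198  130   61   46   --   --
0.30    4    4   74   72   74   75   73    3  223  217   79   82   --  141
0.25    5    4   73   73   74   73   74    4  244  232  226  117    4    4
0.20    4    9   74   22   42   49   74   32  245  255  252  239    4    5
0.15    7   12   73   40   30   29   75    9  245  256  240  236    4    4
0.10    4   12   73   53   54   48   74    3    5    3    5    4    4    4
0.05    4    9   73   34   23   47   73   19   20   20    4    4    4    4
0.00    3    9   75   34   23   48   74   13   22   21    4    3    4    5
-0.05    4    4   73   75   74   75   74   20   19    5    4    4    4    3
-0.10    3    3   16   16   16   15    3   10   21   21    4    4    3    3
-0.15    4    4   16   16   17   16    3   35   29   21   86  162    2    4
-0.20    4    4   16   16   16   17    3   
[... 812 characters left out ...]
ray (array([ 446.8, -181.7]), array([208.5, 176.4]), 83.2) [-0.00085872  0.01057593  0.01331803]
hs 191 [ 0.6366 -0.0749  0.0174] (array([636.9, -74.1]), array([42.4, 41.1]), 15.7)
cap 56 [ 0.6404 -0.1828  0.0319] (array([ 641.3, -182. ]), array([17. , 16.7]), 59.0)
relay 211 [ 0.5616 -0.3831  0.0238] (array([ 561.7, -382.9]), array([23.1, 27.9]), 70.4)
term 120 [0.6299 0.0248 0.0169] (array([630.3,  25.1]), array([52.8, 17.7]), 7.1)
purple 238 [ 0.7154 -0.1421  0.0173] (array([ 715.9, -141. ]), array([44. , 39.5]), 55.8)
red 195 [ 0.7185 -0.004   0.0174] (array([719.1,  -4.3]), array([40.8, 43.3]), 4.0)
small 246 [ 0.4507 -0.4148  0.0115] (array([ 450.6, -414.9]), array([30.3, 30.5]), 89.3)
```

Candidates for the larger heat sink: silver (277,180) measures 41x42 mm with its top at 18 mm. Silver (281,365) measures 30x30 mm with its top at 12 mm, so it's the small one. Red (292,145) and purple (328,187) are excluded by colour, so the target is (277,180). Next I check clearances at the chassis and bins, and take a confirming crop.

Run:
```python
from h import *
z=np.load("s0.npz");W=z['W'];d=z['d'];x,y,h=np.moveaxis(W,-1,0);ok=d>0
k=ok&(h>.065)&(h<.08)&(x>.3)&(x<.63)&(y<.34)&(y>-.12)
print("chassis",rect(W[k]))
for b in np.arange(-.1,.3,.04):
    q=k&(y>b)&(y<b+.04); print(round(b,2),x[q].min().round(3),x[q].max().round(3)) if q.any() else 0
for a in np.arange(.34,.62,.04):
    q=k&(x>a)&(x<a+.04); print("x",round(a,2),y[q].min().round(3)) if q.any() else 0
k=ok&(h>.08)&(x>.6)&(x<.9)&(y>.05)&(y<.4); P=W[k]; i=np.argsort(P[:,1])[:5]; print(P[i].round(3)); i=np.argsort(P[:,0])[:5]; print(P[i].round(3)); print(rect(P))
c=z['p'][130:230,220:350]; cv2.imwrite("pics/c1.png",cv2.resize(c,None,fx=5,fy=5,interpolation=3)[:,:,::-1])
```

```text
chassis (array([477.1,  93.8]), array([339.4, 193.6]), 89.9)
-0.1 0.38 0.573
-0.06 0.38 0.573
-0.02 0.381 0.574
0.02 0.38 0.573
0.06 0.38 0.574
0.1 0.381 0.573
0.14 0.38 0.573
0.18 0.381 0.573
0.22 0.381 0.574
0.26 0.386 0.558
x 0.38 -0.075
x 0.42 -0.075
x 0.46 -0.075
x 0.5 -0.076
x 0.54 -0.074
[[0.706 0.137 0.213]
 [0.708 0.138 0.085]
 [0.819 0.138 0.143]
 [0.809 0.139 0.205]
 [0.706 0.139 0.088]]
[[0.675 0.176 0.238]
 [0.675 0.198 0.24 ]
 [0.675 0.159 0.24 ]
 [0.675 0.207 0.237]
 [0.675 0.211 0.24 ]]
(array([755.7, 232.2]), array([164. , 189.3]), 0.8)
```

View pics/c1.png

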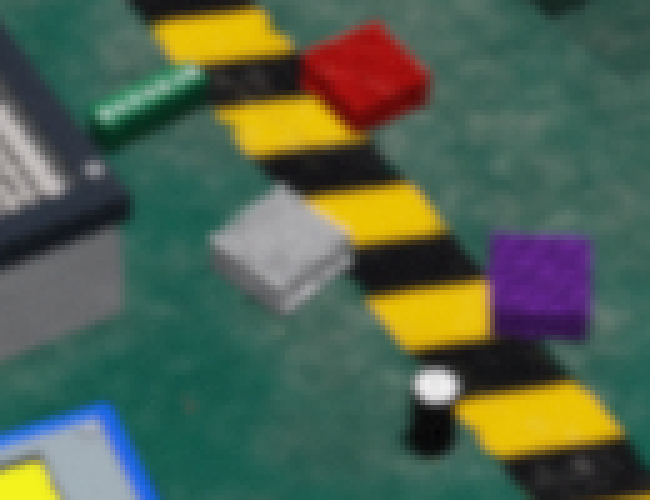

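The crop confirms the silver sink at crop (283,250), which is image (277,180), is the larger one and that it sits clear of the red and purple ones. The chassis ends at x=0.573 and the bins start at y=0.137. Moving now.

Emit:
{"op": "step_arm", "data": {
  "series": [
    [0,0,-0.173,3.1,-4.5,0,8.7],
    [0,0,-0.173,3.1,-4.5,0,8.7],
    [0,0,-0.173,3.1,-4.5,0,8.7],
    [0,0,-0.173,3.1,-4.5,0,8.7],
    [0,0,-0.173,3.1,-4.5,0,8.7]
  ],
  "grip_force": 20
}}

```text
time: 1.27
ee_pos: [0.321, 0.3736, 0.2301]
tcp_rot: [-3.07, -0.651, -0.0]
wrist_force: [1.3, -0.3, 0.2]
finger_gap: 0.0873
```

Emit:
{"op": "step_arm", "data": {
  "series": [
    [0,0,-0.173,3.15,-4.5,0,8.7],
    [0,0,-0.173,3.15,-4.5,0,8.7],
    [0,0,-0.173,3.15,-4.5,0,8.7],
    [0,0,-0.173,3.15,-4.5,0,8.7],
    [0,0,-0.173,3.15,-4.5,0,8.7]
  ]
}}

```text
time: 1.9
ee_pos: [0.4828, 0.1406, 0.2318]
tcp_rot: [-3.047, 0.739, -0.007]
wrist_force: [1.0, -0.1, -0.1]
finger_gap: 0.0872
```

Emit:
{"op": "step_arm", "data": {
  "series": [
    [0,0,-0.173,3.2,-4.5,0,8.7],
    [0,0,-0.173,3.2,-4.5,0,8.7],
    [0,0,-0.173,3.2,-4.5,0,8.7],
    [0,0,-0.173,3.2,-4.5,-2,8.7],
    [0,0,-0.173,3.2,-4.5,-2,8.7]
  ]
}}

```text
time: 2.52
ee_pos: [0.6487, -0.0912, 0.1942]
tcp_rot: [-2.429, 1.978, -0.02]
wrist_force: [-0.3, 0.0, 0.7]
finger_gap: 0.0871
```

```bash
cat >> h.py <<'E'
def look(cam,targets,fn):
    s=status.state(); m=imaging.camera_model(cam); p,d=imaging.camera(cam); W=cloud(d,m)
    R=cv2.Rodrigues(np.array(s['tcp_rot']))[0]
    print("t",s['time'],"tcp",s['ee_pos'].round(4),"jaw deg",np.degrees(np.arctan2(R[1,0],R[0,0])).round(1),"tilt",R[:,2].round(3),"gap",round(s['finger_gap'],4))
    cv2.imwrite("pics/"+fn,p[:,:,::-1]); np.savez("last.npz",p=p,d=d,W=W)
    for n,h in targets:
        for r in imaging.trace(cam,n)[:3]:
            k=r['mask']&(d>0); P=W[k]
            T=P[abs(P[:,2]-h)<.003]
            if len(T)>9: print(n,round(r['p'],2),r['point'],"top",len(T),T.mean(0).round(4),*rect(T))
    return p,d,W
E
python3 - <<'E'
from h import *
look("wrist",[("heatsink_large",.018),("terminal_block",.017),("capacitor_black",.032)],"w1.png")
E
```

```text
t 2.525 tcp [ 0.6487 -0.0912  0.1942] jaw deg -78.3 tilt [ 0.016 -0.001 -1.   ] gap 0.0871
heatsink_large 0.78 [145.9, 332.9] top 536 [ 0.7131 -0.1406  0.0171] [ 713.  -140.4] [39.8 39.5] 55.4
heatsink_large 0.75 [118.9, 213.4] top 603 [ 0.7158 -0.0033  0.0171] [715.4  -3.4] [39.8 40.2] 3.1
heatsink_large 0.72 [216.9, 350.9] top 28 [ 0.643  -0.175   0.0181] [ 642.5 -176.1] [ 6.7 17.2] 49.9
terminal_block 0.84 [191.6, 175.3] top 577 [0.6279 0.0264 0.0163] [627.7  26.5] [52.  14.2] 6.2
capacitor_black 0.77 [218.9, 351.7] top 198 [ 0.6389 -0.1802  0.0316] [ 638.9 -180.4] [16.9 17.7] 10.5
```

View pics/w1.png

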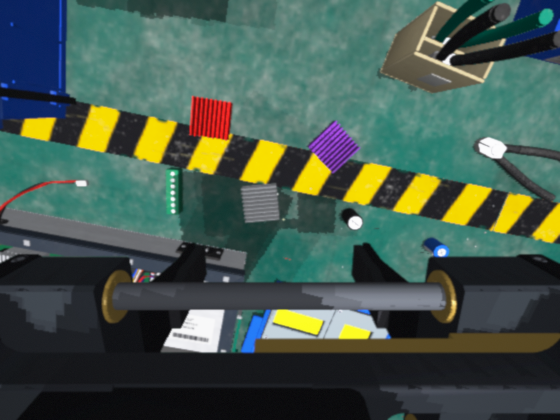

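The wrist view shows the silver sink at (col 260, row 203), terminal (174,191), cap (354,219), red (210,117) and purple (332,146). I fit the silver sink's top by height.

```bash
cat >> h.py <<'E'
def top(W,d,r,c,h,tol=.003):
    k=(d>0)&(abs(W[...,2]-h)<tol); n,l,s,_=cv2.connectedComponentsWithStats(k.astype(np.uint8))
    w=l[r-3:r+4,c-3:c+4]; i=np.bincount(w[w>0]).argmax(); P=W[l==i]; return len(P),P.mean(0).round(4),rect(P)
E
python3 - <<'E'
from h import *
z=np.load("last.npz");W=z['W'];d=z['d']
print(top(W,d,203,260,.0175))
E
```

```text
(62, array([ 0.6344, -0.0739,  0.0167]), (array([634.2, -73.6]), array([ 1.7, 39.2]), 17.0))
```

Run:
```python
from h import *
z=np.load("last.npz");W=z['W'];d=z['d']
s=W[180:228,238:284,:]; k=(d[180:228,238:284]>0)&(s[...,2]>.013); P=s[k]
print(len(P),P.mean(0),rect(P))
```

```text
640 [ 0.63402294 -0.07352848  0.01638471] (array([634.1, -73.3]), array([39.9, 40. ]), 17.0)
```

Emit:
{"op": "step_arm", "data": {
  "series": [
    [0,0.016,0.0925,-0.7,0.9,-5,8.0],
    [0,0,0,-0.7,0.9,-5,7.0],
    [0,0,0,0,0,-3,6.5],
    [0,0,0,0,0,-2,6.5],
    [0,0,0,0,0,0,6.5]
  ]
}}

```text
time: 3.35
ee_pos: [0.6346, -0.0639, 0.0452]
tcp_rot: [-2.539, 1.838, -0.003]
wrist_force: [-0.2, 0.2, -0.4]
finger_gap: 0.0653
```

Run:
```python
from h import *
look("wrist",[("heatsink_large",.018)],"w2.png")
```

```text
t 3.35 tcp [ 0.6346 -0.0639  0.0452] jaw deg -71.8 tilt [ 0.006  0.004 -1.   ] gap 0.0653
heatsink_large 0.92 [244.1, 291.3] top 1711 [ 0.6342 -0.0729  0.0169] [634.  -73.2] [40.4 39.3] 17.3
heatsink_large 0.74 [165.4, 434.2] top 2174 [ 0.7131 -0.14    0.0169] [ 713.  -140.1] [40.2 40.3] 56.0
heatsink_large 0.62 [88.7, 224.1] top 2124 [ 0.7159 -0.0027  0.0171] [715.3  -3.4] [40.  39.9] 3.1
```

View pics/w2.png

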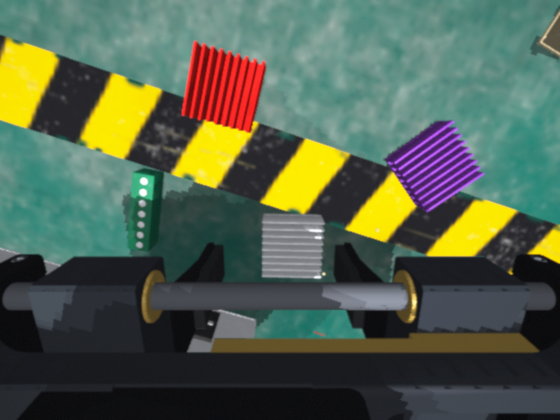

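The wrist view shows the sink at (292,245) between the fingers, with the jaws about 9 mm off in y. I correct that and descend.

Emit:
{"op": "step_arm", "data": {
  "series": [
    [0,0.006,-0.017,0,-0.95,-0.5,6.5],
    [0,0,0,0,0,-1.5,6.5],
    [0,0,0,0,0,-0.8,6.5],
    [0,0,0,0,0,0,3.0],
    [0,0,0,0,0,0,3.0]
  ]
}}

```text
time: 4.08
ee_pos: [0.6374, -0.0757, 0.0195]
tcp_rot: [-2.521, 1.863, -0.004]
wrist_force: [-0.1, -0.5, -0.3]
finger_gap: 0.0522
```

Emit:
{"op": "step_arm", "data": {
  "series": [
    [0,0,0,-0.3,0.2,-0.25,5.2],
    [0,0,0,0,0,0,3.0],
    [0,0,0,0,0,0,3.0],
    [0,0,0,0,0,0,3.0],
    [0,0,0,0,0,0,3.0]
  ]
}}

```text
time: 4.7
ee_pos: [0.6345, -0.0732, 0.0174]
tcp_rot: [-2.521, 1.862, -0.005]
wrist_force: [0.5, -0.1, -0.1]
finger_gap: 0.0397
```

Emit:
{"op": "step_arm", "data": {
  "series": [
    [0,0,0,0,0,5,3.0],
    [0,0,-0.08,-4,-2.5,4,3.0],
    [0,0,-0.08,-4.7,-2.9,2,3.0],
    [0,0,-0.08,-4.7,-2.9,0,3.0],
    [0,0,-0.08,-4.7,-2.9,0,3.0]
  ]
}}

```text
time: 5.32
ee_pos: [0.4512, -0.1855, 0.1297]
tcp_rot: [-2.187, 2.243, -0.008]
wrist_force: [-0.2, -1.3, -0.1]
finger_gap: 0.0397
```

Emit:
{"op": "step_arm", "data": {
  "series": [
    [0,0,-0.08,-4,-2,0,3.0],
    [0,0,0,-1,-1,0,3.0],
    [0,0,0,0,0,0,3.0],
    [0,0,0,0,0,0,3.0],
    [0,0,0,0,0,0,3.0]
  ]
}}

```text
time: 5.95
ee_pos: [0.3993, -0.2169, 0.13]
tcp_rot: [-2.088, 2.331, -0.008]
wrist_force: [-0.7, -0.3, -0.6]
finger_gap: 0.0394
```

```bash
cat >> h.py <<'E'
def pockets(p,d,W):
    hsv=cv2.cvtColor(p,cv2.COLOR_RGB2HSV);x,y,h=np.moveaxis(W,-1,0)
    Y=((hsv[...,0]>24)&(hsv[...,0]<36)&(hsv[...,1]>150)&(d>0)&(x>.3)&(x<.6)&(y<-.05)&(y>-.32)).astype(np.uint8)
    n,l,s,c=cv2.connectedComponentsWithStats(Y)
    for i in range(1,n):
        if s[i,4]>100: print("pocket",s[i],np.round(np.median(h[l==i]),3),rect(W[l==i]))
E
python3 - <<'E'
from h import *
p,d,W=look("wrist",[],"w3.png"); pockets(p,d,W)
E
```

```text
t 5.95 tcp [ 0.3993 -0.2169  0.13  ] jaw deg -96.3 tilt [ 0.012  0.004 -1.   ] gap 0.0394
pocket [ 262  103   45   39 1729] 0.006 (array([ 476.4, -230.1]), array([39.5, 32.6]), 83.6)
pocket [ 158  106   73   31 2116] 0.006 (array([ 485.7, -151. ]), array([63.4, 25.6]), 82.9)
pocket [ 256  182   55   40 2153] 0.006 (array([ 403.8, -221.4]), array([51.7, 39.2]), 83.1)
pocket [186 193  30  29 676] 0.006 (array([ 407.2, -141.9]), array([28.3, 28.4]), 85.0)
```

View pics/w3.png

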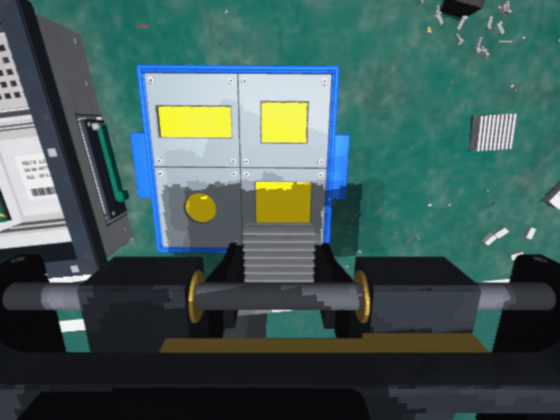

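The wrist view shows all four pockets: terminal (195,122), relay (285,122), cap (201,208) and the heat-sink pocket (283,203), partly hidden by the held sink. Their sizes match, and the 78 mm grid puts the heat-sink pocket at (0.3977,-0.2209).

Emit:
{"op": "step_arm", "data": {
  "series": [
    [-0.004,0.012,-0.012,-0.15,-0.4,-2,3.0],
    [0,0,0,0,0,-4,3.0],
    [0,0,0,0,0,-2,3.0],
    [0,0,0,0,0,0,3.0],
    [0,0,0,0,0,0,3.0]
  ]
}}

```text
time: 6.62
ee_pos: [0.4009, -0.2199, 0.0485]
tcp_rot: [2.087, -2.345, 0.004]
wrist_force: [0.4, -0.7, -0.1]
finger_gap: 0.04
```

Run:
```python
from h import *
p,d,W=look("wrist",[],"w4.png"); pockets(p,d,W)
p,d=imaging.camera("side"); cv2.imwrite("pics/s4.png",cv2.resize(p[200:330,230:420],None,fx=4,fy=4)[:,:,::-1])
```

```text
t 6.625 tcp [ 0.4009 -0.2199  0.0485] jaw deg -96.7 tilt [-0.    -0.003 -1.   ] gap 0.04
pocket [ 247   95   65   57 3616] 0.006 (array([ 476.4, -229.8]), array([40. , 33.9]), 83.4)
pocket [  99  102  105   43 4319] 0.006 (array([ 485.9, -150.6]), array([64.2, 25.4]), 83.3)
pocket [ 241  207   77   26 1199] 0.006 (array([ 414.3, -222.5]), array([52.3, 18.2]), 81.6)
pocket [ 146  223   41   34 1139] 0.006 (array([ 416.5, -163.2]), array([28.8, 75.1]), 23.6)
```

View pics/w4.png

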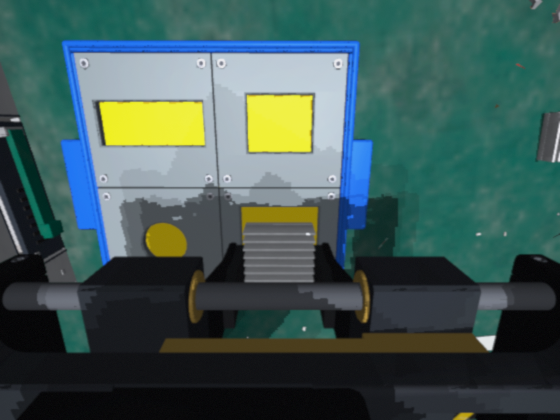

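View pics/s4.png

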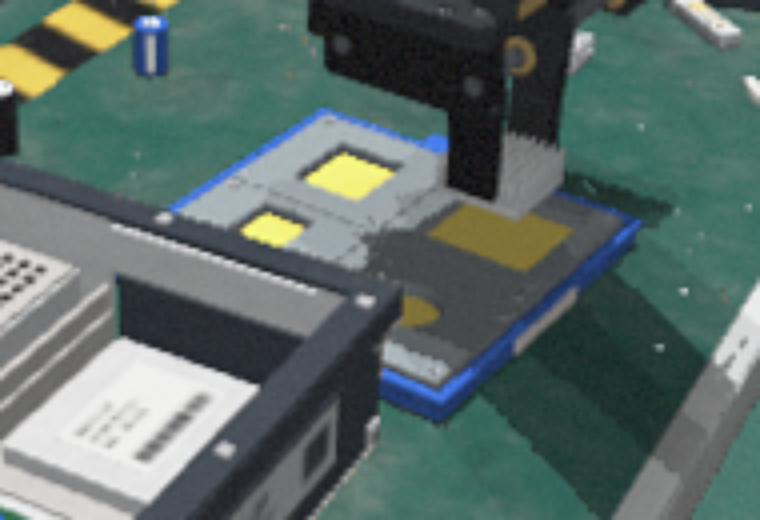

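The sink at cols 244–314 is centred on the pocket (cols 241–318). A small correction in x, then a gentle descent.

Emit:
{"op": "step_arm", "data": {
  "series": [
    [0,0,0,-0.3,-0.1,-0.5,3.0],
    [0,0,0,0,0,-0.9,3.0],
    [0,0,0,0,0,-0.6,3.0],
    [0,0,0,0,0,-0.2,3.0],
    [0,0,0,0,0,0,3.0]
  ]
}}

```text
time: 7.35
ee_pos: [0.3986, -0.2207, 0.0261]
tcp_rot: [-2.088, 2.346, -0.006]
wrist_force: [-0.4, -0.4, -0.2]
finger_gap: 0.0401
```

Emit:
{"op": "step_arm", "data": {
  "series": [
    [0,0,0,-0.05,0,-0.12,3.0],
    [0,0,0,0,0,-0.05,3.0],
    [0,0,0,0,0,0,3.0],
    [0,0,0,0,0,0,3.0],
    [0,0,0,0,0,0,3.0]
  ]
}}

```text
time: 7.98
ee_pos: [0.3984, -0.2208, 0.0246]
tcp_rot: [-2.088, 2.345, -0.007]
wrist_force: [0.5, 0.7, -0.8]
finger_gap: 0.0396
```

Emit:
{"op": "step_arm", "data": {
  "series": [
    [0,0,0,0,0,-0.08,3.0],
    [0,0,0,0,0,-0.05,3.0],
    [0,0,0,0,0,0,3.0],
    [0,0,0,0,0,0,3.0],
    [0,0,0,0,0,0,3.0]
  ]
}}

```text
time: 8.6
ee_pos: [0.3986, -0.221, 0.0242]
tcp_rot: [-2.087, 2.345, -0.006]
wrist_force: [-0.1, -0.1, 1.0]
finger_gap: 0.0396
```

Contact: it stopped moving down. Release, then rise.

Emit:
{"op": "step_arm", "data": {
  "series": [
    [0,0,0,0,0,0,5.5],
    [0,0,0,0,0,0,5.5],
    [0,0,0,0,0,2,5.5],
    [0,0,0,0,0,5,5.5],
    [0,0,0.1,3,0,4,4.5]
  ]
}}

```text
time: 9.22
ee_pos: [0.4254, -0.2209, 0.1348]
tcp_rot: [2.201, -2.239, -0.001]
wrist_force: [2.1, -0.3, 0.0]
finger_gap: 0.0503
```

Run:
```python
from h import *
p,d=imaging.camera("scene"); W=cloud(d,imaging.camera_model("scene")); cv2.imwrite("pics/s5.png",cv2.resize(p[190:330,140:300],None,fx=4,fy=4)[:,:,::-1])
k=(d>0)&(W[...,0]>.36)&(W[...,0]<.44)&(W[...,1]<-.18)&(W[...,1]>-.26)&(W[...,2]>.019)&(W[...,2]<.03); P=W[k]; print(len(P),P.mean(0) if len(P) else 0, rect(P) if len(P)>5 else 0)
if len(P)>9:print(np.percentile(P[:,2],[5,50,95]), np.linalg.lstsq(np.c_[P[:,:2],np.ones(len(P))],P[:,2],rcond=None)[0])
print(status.state()['ee_pos'],status.state()['tcp_rot'])
```

```text
223 [ 0.40123339 -0.22368006  0.0238033 ] (array([ 401.1, -221.9]), array([42.4, 39.7]), 83.0)
[0.01976146 0.02402553 0.02699148] [0.00417441 0.00718901 0.02373642]
[ 0.43230196 -0.22059313  0.13967604] [-2.21237909  2.22732077 -0.01039272]
```

View pics/s5.png

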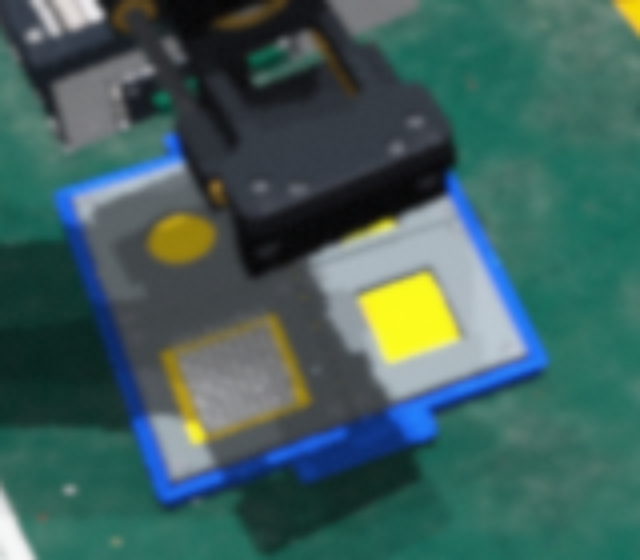

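The sink sits centred and flat in its pocket (top at about 24–25 mm, no tilt). Next the black capacitor, at about (0.639,-0.1805).

Emit:
{"op": "step_arm", "data": {
  "series": [
    [0,0,0.176,4,0.8,0,5],
    [0,0,0.176,4.1,0.8,0,5],
    [0,0,0.176,4.1,0.8,0,5],
    [0,0,0.176,4.1,0.8,0,5],
    [0,0,0.176,3.5,0.7,-1,5]
  ]
}}

```text
time: 9.9
ee_pos: [0.6375, -0.1798, 0.1302]
tcp_rot: [-2.956, 1.031, -0.009]
wrist_force: [0.2, -0.2, 0.6]
finger_gap: 0.0499
```

Emit:
{"op": "step_arm", "data": {
  "series": [
    [0,0,0,0,0,-2,5],
    [0,0,0,0,0,-2,5],
    [0,0,0,0,0,0,5],
    [0,0,0,0,0,0,5],
    [0,0,0,0,0,0,5]
  ]
}}

```text
time: 10.52
ee_pos: [0.6367, -0.1798, 0.0865]
tcp_rot: [-2.956, 1.034, -0.006]
wrist_force: [-0.2, -0.3, 1.3]
finger_gap: 0.0498
```

Run:
```python
from h import *
p,d,W=look("wrist",[("capacitor_black",.032)],"w6.png")
```

```text
t 10.525 tcp [ 0.6367 -0.1798  0.0865] jaw deg -38.5 tilt [ 0.007  0.008 -1.   ] gap 0.0498
capacitor_black 0.6 [224.5, 283.0] top 435 [ 0.6388 -0.1804  0.0315] [ 638.7 -180.7] [17.3 17.8] 12.9
```

View pics/w6.png

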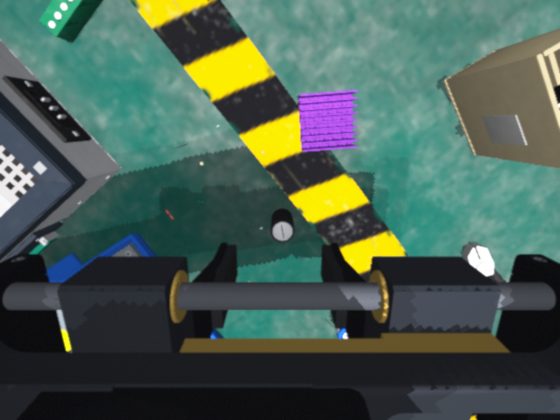

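The black capacitor is at (283,228), silver top with a dark edge; the blue one is behind the fingers at the bottom. Descend.

Emit:
{"op": "step_arm", "data": {
  "series": [
    [-0.008,0.007,0,0.2,-0.1,-2.5,5],
    [0,0,0,0,0,-2.5,5],
    [0,0,0,0,0,-1,5],
    [0,0,0,0,0,-0.4,5],
    [0,0,0,0,0,0,5]
  ]
}}

```text
time: 11.25
ee_pos: [0.6394, -0.1805, 0.0197]
tcp_rot: [2.966, -1.036, 0.001]
wrist_force: [0.0, -0.1, 0.2]
finger_gap: 0.0498
```

Emit:
{"op": "step_arm", "data": {
  "series": [
    [0,0,0,0,0,0.1,1.2],
    [0,0,0,0,0,0,1.2],
    [0,0,0,0,0,0,1.2],
    [0,0,0,0,0,0,1.2],
    [0,0,0,0,0,0,1.2]
  ]
}}

```text
time: 11.88
ee_pos: [0.6406, -0.1809, 0.0228]
tcp_rot: [-2.966, 1.036, -0.006]
wrist_force: [-0.6, -0.5, 0.3]
finger_gap: 0.0174
```

Emit:
{"op": "step_arm", "data": {
  "series": [
    [0,0,0,0,0,4,1.2],
    [0,0,0.11,-4,0.7,5,1.2],
    [0,0,0.11,-4.7,0.8,0,1.2],
    [0,0,0.11,-4.7,0.8,0,1.2],
    [0,0,0.11,-4.7,0.8,0,1.2]
  ]
}}

```text
time: 12.5
ee_pos: [0.4578, -0.1497, 0.113]
tcp_rot: [3.121, -0.341, 0.008]
wrist_force: [-0.3, -0.5, 0.4]
finger_gap: 0.0171
```

Emit:
{"op": "step_arm", "data": {
  "series": [
    [0,0,0.11,-4,0.6,0,1.2],
    [0,0,0,-1,0.2,0,1.2],
    [0,0,0,0,0,-2,1.2],
    [0,0,0,0,0,0,1.2],
    [0,0,0,0,0,0,1.2]
  ]
}}

```text
time: 13.12
ee_pos: [0.4059, -0.141, 0.094]
tcp_rot: [-3.136, 0.168, -0.014]
wrist_force: [0.4, -0.4, 0.5]
finger_gap: 0.0176
```

Run:
```python
from h import *
p,d,W=look("wrist",[],"w7.png"); pockets(p,d,W)
```

```text
t 13.125 tcp [ 0.4059 -0.141   0.094 ] jaw deg -6.1 tilt [ 0.009  0.001 -1.   ] gap 0.0176
pocket [ 358  184   36   71 2048] 0.006 (array([ 486.6, -152.4]), array([63.4, 25.1]), 83.6)
pocket [264 204  35  32 875] 0.006 (array([ 407.5, -143.3]), array([28. , 28.9]), 83.2)
```

View pics/w7.png

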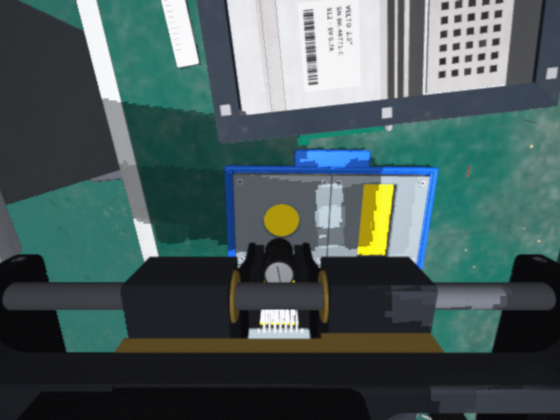

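The round pocket is at (281,220), with the cap (278,272) lined up below it in view. Down now.

Emit:
{"op": "step_arm", "data": {
  "series": [
    [0,0.009,-0.015,0.15,-0.05,-2,1.2],
    [0,0,0,0,0,-2,1.2],
    [0,0,0,0,0,-1,1.2],
    [0,0,0,0,0,-0.5,1.2],
    [0,0,0,0,0,0,1.2]
  ]
}}

```text
time: 13.8
ee_pos: [0.4104, -0.1421, 0.0399]
tcp_rot: [3.135, -0.193, 0.006]
wrist_force: [0.0, -0.0, -0.4]
finger_gap: 0.0171
```

Emit:
{"op": "step_arm", "data": {
  "series": [
    [0,0,0,-0.3,0.05,-0.3,1.2],
    [0,0,0,0,0,-0.4,1.2],
    [0,0,0,0,0,-0.15,1.2],
    [0,0,0,0,0,-0.05,1.2],
    [0,0,0,0,0,0,1.2]
  ]
}}

```text
time: 14.42
ee_pos: [0.4081, -0.1416, 0.0314]
tcp_rot: [-3.135, 0.193, -0.009]
wrist_force: [0.5, 0.5, 0.7]
finger_gap: 0.017
```

Emit:
{"op": "step_arm", "data": {
  "series": [
    [0,0,0,0,0,-0.1,1.2],
    [0,0,0,0,0,-0.05,1.2],
    [0,0,0,0,0,0,1.2],
    [0,0,0,0,0,0,1.2],
    [0,0,0,0,0,0,1.2]
  ]
}}

```text
time: 15.05
ee_pos: [0.4082, -0.1416, 0.0299]
tcp_rot: [-3.135, 0.193, -0.009]
wrist_force: [-0.3, -0.1, -0.3]
finger_gap: 0.0171
```

Run:
```python
from h import *
print(status.state()['ee_pos'],status.state()['wrist_force'])
p,d=imaging.camera("side"); W=cloud(d,imaging.camera_model("side"));cv2.imwrite("pics/s8.png",cv2.resize(p[200:330,230:420],None,fx=4,fy=4)[:,:,::-1])
```

```text
[ 0.40818073 -0.14159544  0.02993811] [-0.34112552 -0.06427949 -0.33262485]
```

View pics/s8.png

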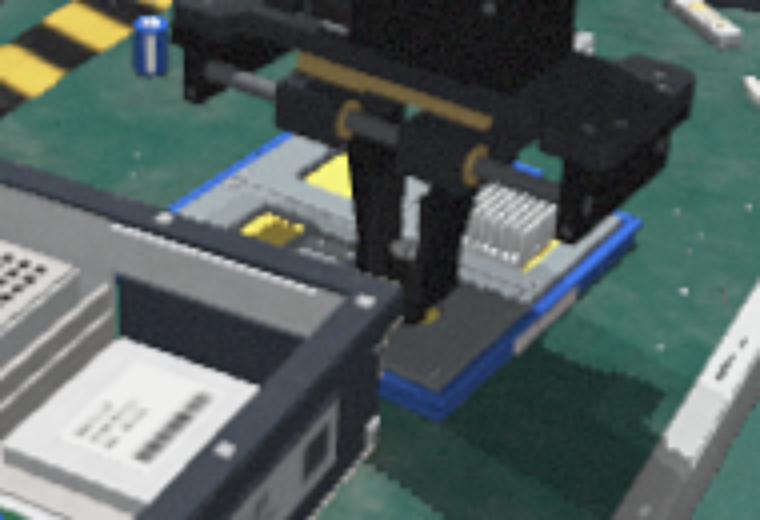

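The cap stands in the round pocket at crop (405,300). I lower it gently to find the floor.

Emit:
{"op": "step_arm", "data": {
  "series": [
    [0,0,0,0,0,-0.08,1.2],
    [0,0,0,0,0,0,1.2],
    [0,0,0,0,0,-0.08,1.2],
    [0,0,0,0,0,0,1.2],
    [0,0,0,0,0,0,1.2]
  ]
}}

```text
time: 15.72
ee_pos: [0.4085, -0.1417, 0.0296]
tcp_rot: [-3.134, 0.193, -0.009]
wrist_force: [0.6, 0.7, -0.7]
finger_gap: 0.0174
```

It moved 0.3 mm of the 1.6 mm commanded, so it's on the floor. Release.

Emit:
{"op": "step_arm", "data": {
  "series": [
    [0,0,0,0,0,0,2.6],
    [0,0,0,0,0,0,3.0],
    [0,0,0,0,0,1.5,3.0],
    [0,0,0,0,0,4,3.0],
    [0,0,0,0,0,5,3.0]
  ]
}}

```text
time: 16.35
ee_pos: [0.4058, -0.1422, 0.1362]
tcp_rot: [3.134, -0.195, -0.001]
wrist_force: [1.6, 0.1, 0.6]
finger_gap: 0.0297
```

Emit:
{"op": "step_arm", "data": {
  "series": [
    [0,0,-0.04,3,-4.5,1,4],
    [0,0,-0.04,3,-4.5,0,4.5],
    [0,0,-0.04,3,-4.5,0,4.5],
    [0,0,-0.04,3,-4.5,0,4.5],
    [0,0,-0.04,3,-4.5,0,4.5]
  ]
}}

```text
time: 16.98
ee_pos: [0.5644, -0.3696, 0.1598]
tcp_rot: [-3.096, 0.5, -0.033]
wrist_force: [0.9, 0.3, 0.6]
finger_gap: 0.0454
```

Run:
```python
from h import *
p,d,W=look("wrist",[("relay",.024)],"w9.png")
p,d=imaging.camera("scene"); W=cloud(d,imaging.camera_model("scene")); cv2.imwrite("pics/s9.png",cv2.resize(p[190:330,140:300],None,fx=4,fy=4)[:,:,::-1])
k=(d>0)&(W[...,0]>.38)&(W[...,0]<.44)&(W[...,1]<-.11)&(W[...,1]>-.17)&(W[...,2]>.03); P=W[k]; k=P[:,2]>.036;print(P[k].mean(0),rect(P[k]),P[:,2].max())
```

```text
t 16.975 tcp [ 0.5644 -0.3696  0.1598] jaw deg -18.4 tilt [ 0.022  0.002 -1.   ] gap 0.0454
relay 0.83 [214.9, 274.7] top 537 [ 0.5596 -0.3813  0.0234] [ 559.  -381.9] [21.8 27.5] 70.7
[ 0.41007491 -0.14363127  0.03866603] (array([ 410.2, -143.6]), array([18.2, 16.2]), 33.8) 0.041206315425333435
```

View pics/s9.png

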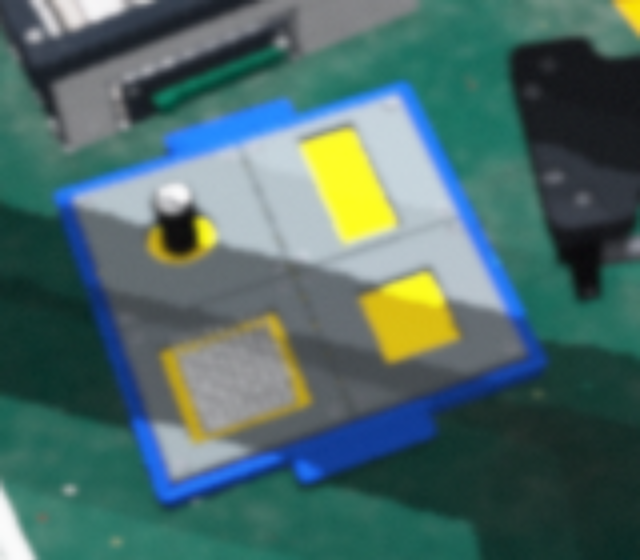

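View pics/w9.png

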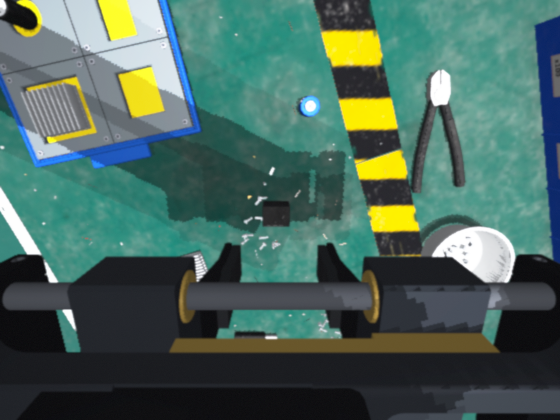

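The cap stands upright in its pocket (top at 39 mm). In the wrist view the relay is at (276,213), matching 22x28 mm with its 22 mm side at 70.7°. Descend to a hover first.

Emit:
{"op": "step_arm", "data": {
  "series": [
    [0,0.016,-0.016,-0.5,-0.9,-4,5],
    [0,0,0,0,0,-4,5],
    [0,0,0,0,0,-2,5],
    [0,0,0,0,0,0,5],
    [0,0,0,0,0,0,5]
  ]
}}

```text
time: 17.75
ee_pos: [0.5591, -0.3767, 0.0629]
tcp_rot: [-3.097, 0.524, -0.013]
wrist_force: [0.4, -0.6, -0.8]
finger_gap: 0.0505
```

Run:
```python
from h import *
p,d,W=look("wrist",[("relay",.024)],"w10.png")
```

```text
t 17.75 tcp [ 0.5591 -0.3767  0.0629] jaw deg -19.2 tilt [ 0.008 -0.    -1.   ] gap 0.0505
relay 0.89 [240.7, 281.7] top 1170 [ 0.5591 -0.3814  0.0233] [ 558.9 -381.8] [22.2 27.6] 71.7
```

View pics/w10.png

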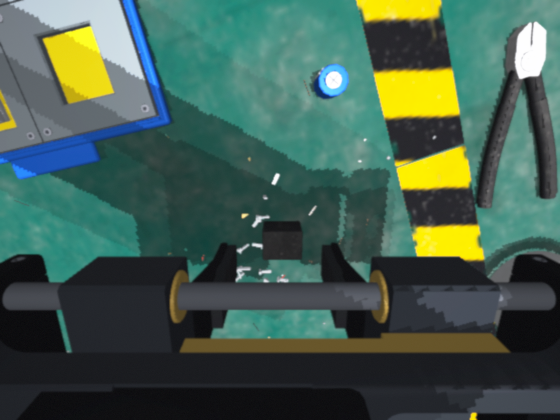

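The relay at (282,241) is centred between the jaws. Descend and grip.

Emit:
{"op": "step_arm", "data": {
  "series": [
    [0,0.008,0.012,0,-0.5,-1.5,5],
    [0,0,0,0,0,-1.8,5],
    [0,0,0,0,0,-0.8,5],
    [0,0,0,0,0,-0.2,5],
    [0,0,0,0,0,0,5]
  ]
}}

```text
time: 18.48
ee_pos: [0.5591, -0.3825, 0.0172]
tcp_rot: [3.1, -0.505, 0.0]
wrist_force: [-1.2, -0.4, 0.2]
finger_gap: 0.0504
```

Emit:
{"op": "step_arm", "data": {
  "series": [
    [0,0,0,0,0,0.1,2],
    [0,0,0,0,0,0,2],
    [0,0,0,0,0,0,2],
    [0,0,0,0,0,0,2],
    [0,0,0,0,0,0,2]
  ]
}}

```text
time: 19.1
ee_pos: [0.5598, -0.3827, 0.0195]
tcp_rot: [3.1, -0.504, 0.003]
wrist_force: [-0.5, 0.5, -0.1]
finger_gap: 0.0276
```

Emit:
{"op": "step_arm", "data": {
  "series": [
    [0,0,0,0,0,4,2],
    [0,0,-0.17,-1,1.8,4,2],
    [0,0,-0.17,-1,1.8,0,2],
    [0,0,-0.17,-1,1.9,0,2],
    [0,0,-0.17,-1,1.9,0,2]
  ]
}}

```text
time: 19.73
ee_pos: [0.5182, -0.3082, 0.1018]
tcp_rot: [-2.737, 1.54, -0.004]
wrist_force: [-0.3, 0.2, -0.2]
finger_gap: 0.0278
```

Emit:
{"op": "step_arm", "data": {
  "series": [
    [0,0,-0.17,-1,1.9,0,2],
    [0,0,-0.17,-1,1.9,0,2],
    [0,0,-0.17,-1,1.9,0,2],
    [0,0,-0.17,-1,1.5,0,2],
    [0,0,0,0,0,0,2]
  ]
}}

```text
time: 20.35
ee_pos: [0.4769, -0.2321, 0.1019]
tcp_rot: [-2.041, 2.386, -0.004]
wrist_force: [-0.2, 0.8, -0.5]
finger_gap: 0.0278
```

Run:
```python
from h import *
p,d,W=look("wrist",[],"w11.png"); pockets(p,d,W)
```

```text
t 20.35 tcp [ 0.4769 -0.2321  0.1019] jaw deg -98.9 tilt [ 0.003 -0.    -1.   ] gap 0.0278
pocket [ 252  198   47   38 1639] 0.006 (array([ 475.7, -229.8]), array([39.9, 33. ]), 83.1)
pocket [ 147  205   75   30 1932] 0.006 (array([ 485. , -150.8]), array([63.6, 25. ]), 83.3)
```

View pics/w11.png

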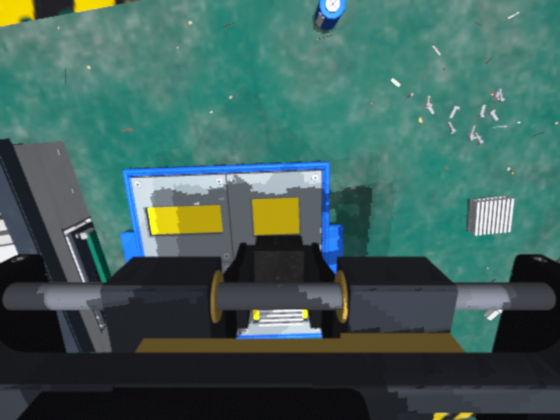

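The relay pocket is at (276,217), centre (0.4757,-0.2298), with the relay held just below it in view. Down.

Emit:
{"op": "step_arm", "data": {
  "series": [
    [0,0.003,0.035,-0.15,0.2,-2.5,2],
    [0,0,0,0,0,-2.5,2],
    [0,0,0,0,0,-1,2],
    [0,0,0,0,0,-0.4,2],
    [0,0,0,0,0,0,2]
  ]
}}

```text
time: 21.02
ee_pos: [0.4781, -0.2343, 0.0383]
tcp_rot: [-2.1, 2.334, -0.008]
wrist_force: [0.9, 0.5, 0.0]
finger_gap: 0.0281
```

Emit:
{"op": "step_arm", "data": {
  "series": [
    [0,0,-0.01,-0.25,0.4,0,2],
    [0,0,0,0,0,-0.5,2],
    [0,0,0,0,0,-0.3,2],
    [0,0,0,0,0,-0.1,2],
    [0,0,0,0,0,0,2]
  ]
}}

```text
time: 21.65
ee_pos: [0.4764, -0.2301, 0.0299]
tcp_rot: [-2.088, 2.343, -0.011]
wrist_force: [-1.2, 0.4, -1.3]
finger_gap: 0.0276
```

Emit:
{"op": "step_arm", "data": {
  "series": [
    [0,0.006,0,0,0,-0.2,2],
    [0,0,0,0,0,-0.1,2],
    [0,0,0,0,0,0,2],
    [0,0,0,0,0,-0.05,2],
    [0,0,0,0,0,0,2]
  ]
}}

```text
time: 22.28
ee_pos: [0.4765, -0.2302, 0.0263]
tcp_rot: [2.089, -2.344, 0.004]
wrist_force: [0.5, 0.5, -0.6]
finger_gap: 0.0279
```

Run:
```python
from h import *
s=status.state();print(s['ee_pos'],s['wrist_force'],s['tcp_rot'])
p,d=imaging.camera("scene");cv2.imwrite("pics/s12.png",cv2.resize(p[190:330,140:300],None,fx=4,fy=4)[:,:,::-1])
```

```text
[ 0.47648035 -0.23024183  0.02626241] [ 0.49936151  0.46174293 -0.56050344] [ 2.08870203 -2.3438997   0.0041763 ]
```

View pics/s12.png

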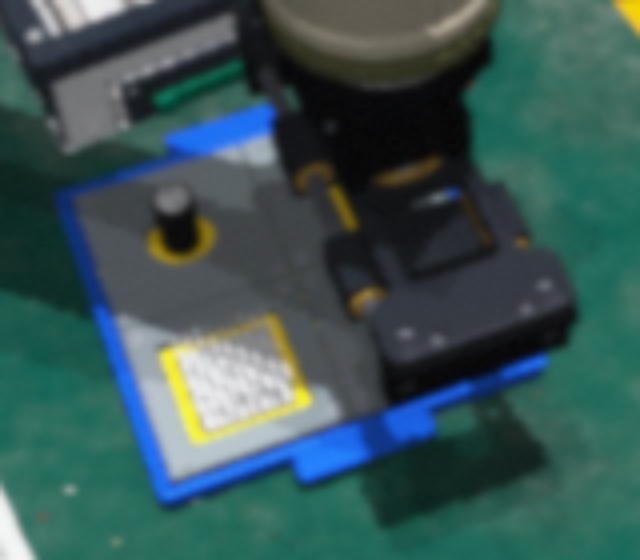

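The gripper hides the relay in this view. One more gentle lowering to confirm floor contact.

Emit:
{"op": "step_arm", "data": {
  "series": [
    [0,0,0,0,0,-0.08,2],
    [0,0,0,0,0,0,2],
    [0,0,0,0,0,-0.08,2],
    [0,0,0,0,0,0,2],
    [0,0,0,0,0,0,2]
  ]
}}

```text
time: 22.95
ee_pos: [0.4768, -0.2305, 0.0262]
tcp_rot: [2.089, -2.346, 0.004]
wrist_force: [-0.0, 0.2, 0.2]
finger_gap: 0.0273
```

Emit:
{"op": "step_arm", "data": {
  "series": [
    [0,0,0,0,0,0,4.2],
    [0,0,0,0,0,0,4.2],
    [0,0,0,0,0,1.5,4.2],
    [0,0,0,0,0,5,4.2],
    [0,0,0,0,0,5,4.2]
  ]
}}

```text
time: 23.58
ee_pos: [0.4745, -0.2302, 0.143]
tcp_rot: [2.085, -2.344, -0.003]
wrist_force: [1.7, -0.0, 0.8]
finger_gap: 0.0417
```

Emit:
{"op": "step_arm", "data": {
  "series": [
    [0,0,0.05,3,4.2,1,4.2],
    [0,0,0.05,3,4.5,0,4.2],
    [0,0,0.05,3,4.8,0,4.2],
    [0,0,0.05,3,5,0,4.2],
    [0,0,0.03,2.5,5,0,4.2]
  ]
}}

```text
time: 24.2
ee_pos: [0.6234, 0.0059, 0.1637]
tcp_rot: [-2.337, 2.094, -0.011]
wrist_force: [0.5, -0.8, -0.0]
finger_gap: 0.0422
```

Run:
```python
from h import *
p,d,W=look("wrist",[("terminal_block",.017)],"w13.png")
p,d=imaging.camera("scene"); W=cloud(d,imaging.camera_model("scene")); cv2.imwrite("pics/s13.png",cv2.resize(p[190:330,140:300],None,fx=4,fy=4)[:,:,::-1])
k=(d>0)&(W[...,0]>.44)&(W[...,0]<.52)&(W[...,1]<-.19)&(W[...,1]>-.27)&(W[...,2]>.027)&(W[...,2]<.04); P=W[k];print(len(P),P.mean(0),rect(P))
```

```text
t 24.2 tcp [0.6234 0.0059 0.1637] jaw deg -83.7 tilt [ 0.008 -0.002 -1.   ] gap 0.0422
terminal_block 0.59 [195.3, 256.1] top 663 [0.6281 0.027  0.0164] [627.5  27. ] [52.2 14.1] 7.0
196 [ 0.47880949 -0.2328599   0.03073702] (array([ 479.1, -232.2]), array([29.7, 22.7]), 83.5)
```

View pics/s13.png

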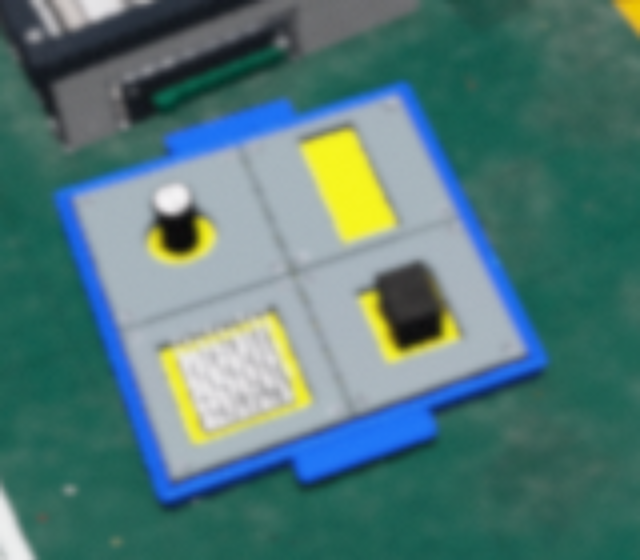

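View pics/w13.png

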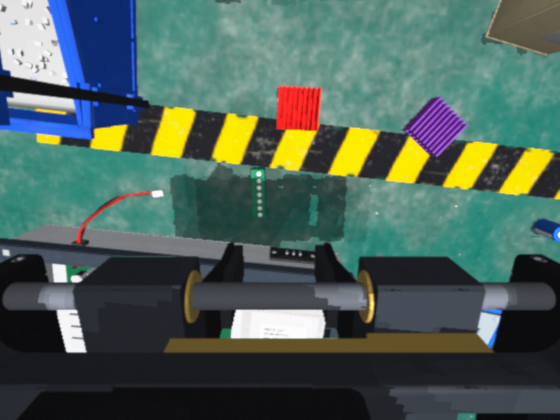

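The relay sits flat in its pocket (top at 30.7 mm, 83.5°). In the wrist view the terminal block is at (259,193). A red cable lies at (80–160, 190–240), so I check its height before lowering the hand.

Run:
```python
from h import *
z=np.load("last.npz");W=z['W'];p=z['p'].astype(int)
k=(p[...,0]>p[...,1]+50)&(p[...,0]>p[...,2]+50); k[:150]=0; k[:,200:]=0
P=W[k];print(len(P));print(P[::max(1,len(P)//20)].round(3))
print(W[193,158],W[120,130],W[60,135])
```

```text
322
[[0.615 0.145 0.005]
 [0.614 0.142 0.003]
 [0.613 0.144 0.004]
 [0.611 0.15  0.005]
 [0.61  0.157 0.007]
 [0.609 0.167 0.015]
 [0.607 0.167 0.016]
 [0.604 0.176 0.02 ]
 [0.603 0.175 0.025]
 [0.6   0.181 0.026]
 [0.599 0.179 0.029]
 [0.595 0.185 0.035]
 [0.593 0.187 0.036]
 [0.591 0.186 0.041]
 [0.588 0.188 0.042]
 [0.585 0.192 0.045]
 [0.581 0.191 0.044]
 [0.578 0.194 0.047]
 [0.575 0.193 0.046]
 [0.571 0.194 0.045]
 [0.569 0.193 0.05 ]]
[0.61437093 0.13357737 0.00464822] [0.68701631 0.15451536 0.01881731] [0.7416338  0.15418625 0.00630027]
```

The cable is low and beyond y=0.133, so it's clear. Hover down first.

Emit:
{"op": "step_arm", "data": {
  "series": [
    [0,0.008,0.012,0.3,1.7,-4,4],
    [0,0,0,0,0,-4,4],
    [0,0,0,0,0,-2,4],
    [0,0,0,0,0,0,4],
    [0,0,0,0,0,0,4]
  ]
}}

```text
time: 24.98
ee_pos: [0.6272, 0.0201, 0.0663]
tcp_rot: [2.351, -2.083, 0.01]
wrist_force: [0.8, -0.5, 0.4]
finger_gap: 0.0403
```

Run:
```python
from h import *
p,d,W=look("wrist",[("terminal_block",.017)],"w14.png")
```

```text
t 24.975 tcp [0.6272 0.0201 0.0663] jaw deg -83.1 tilt [ 0.005 -0.005 -1.   ] gap 0.0403
terminal_block 0.77 [228.0, 266.7] top 1282 [0.6288 0.0271 0.0164] [627.8  27. ] [51.6 13.9] 6.9
```

View pics/w14.png

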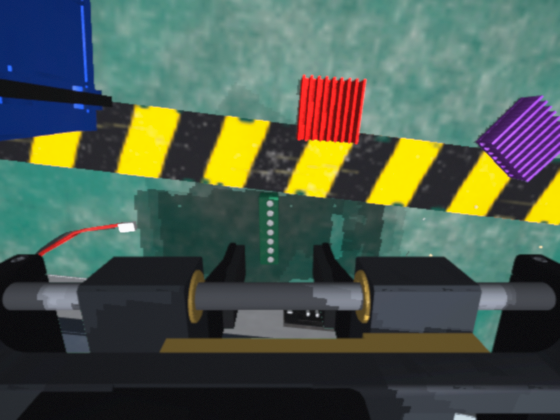

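The terminal block (269,230) is 7 mm off the jaw centre. Correct and descend.

Emit:
{"op": "step_arm", "data": {
  "series": [
    [0.005,0.005,0,0.1,0.7,-1.5,4],
    [0,0,0,0,0,-1.8,4],
    [0,0,0,0,0,-1,4],
    [0,0,0,0,0,-0.3,4],
    [0,0,0,0,0,0,4]
  ]
}}

```text
time: 25.7
ee_pos: [0.6284, 0.0282, 0.0173]
tcp_rot: [-2.352, 2.082, 0.002]
wrist_force: [0.4, -0.3, -0.7]
finger_gap: 0.0403
```

Emit:
{"op": "step_arm", "data": {
  "series": [
    [0,0,0,0,-0.1,0,0.9],
    [0,0,0,0,0,0,0.9],
    [0,0,0,0,0,0,0.9],
    [0,0,0,0,0,0,0.9],
    [0,0,0,0,0,0,0.9]
  ]
}}

```text
time: 26.32
ee_pos: [0.6291, 0.0269, 0.0185]
tcp_rot: [-2.35, 2.081, -0.0]
wrist_force: [0.3, -0.2, 0.4]
finger_gap: 0.0139
```

Emit:
{"op": "step_arm", "data": {
  "series": [
    [0,0,0,0,0,5,0.9],
    [0,0,0.06,0,0,6,0.9],
    [0,0,0.17,-1.6,-2,2,0.9],
    [0,0,0.17,-1.8,-2.3,0,0.9],
    [0,0,0.17,-1.8,-2.3,0,0.9]
  ]
}}

```text
time: 26.95
ee_pos: [0.5761, -0.0389, 0.1519]
tcp_rot: [2.856, -1.308, 0.004]
wrist_force: [0.4, -1.0, -0.4]
finger_gap: 0.0137
```

Emit:
{"op": "step_arm", "data": {
  "series": [
    [0,0,0.17,-1.8,-2.3,0,0.9],
    [0,0,0.17,-1.8,-2.3,0,0.9],
    [0,0,0.17,-1.8,-2.3,0,0.9],
    [0,0,0.16,-1.7,-2.2,0,0.9],
    [0,0,0.1,-1.6,-2,0,0.9]
  ]
}}

```text
time: 27.58
ee_pos: [0.4856, -0.1541, 0.1525]
tcp_rot: [-3.138, 0.099, -0.006]
wrist_force: [0.7, 0.9, -0.6]
finger_gap: 0.0134
```

Run:
```python
from h import *
p,d,W=look("wrist",[],"w15.png"); pockets(p,d,W)
```

```text
t 27.575 tcp [ 0.4856 -0.1541  0.1525] jaw deg -3.6 tilt [ 0.004  0.002 -1.   ] gap 0.0134
pocket [ 266  168   28   49 1171] 0.006 (array([ 486.3, -146.4]), array([51.6, 25.8]), 83.1)
pocket [188 181  28  28 297] 0.007 (array([ 408.7, -141.7]), array([22.7, 29.2]), 41.1)
pocket [179 243  48  15 235] 0.006 (array([ 434.1, -174.6]), array([131. ,  44.2]), 40.4)
```

View pics/w15.png

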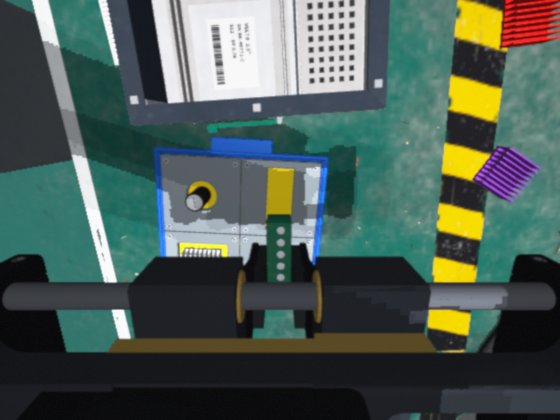

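The terminal pocket is at (280,191), and the held block (279,248) is in line with it. Straighten the yaw and lower to a hover.

Emit:
{"op": "step_arm", "data": {
  "series": [
    [-0.002,0.004,-0.056,0,0.4,-4,0.9],
    [0,0,0,0,0.2,-4,0.9],
    [0,0,0,0,0,-2,0.9],
    [0,0,0,0,0,0,0.9],
    [0,0,0,0,0,0,0.9]
  ]
}}

```text
time: 28.25
ee_pos: [0.4838, -0.1524, 0.0517]
tcp_rot: [-3.134, 0.196, -0.005]
wrist_force: [0.2, -0.1, -0.3]
finger_gap: 0.0135
```

Run:
```python
from h import *
p,d,W=look("wrist",[],"w16.png"); pockets(p,d,W)
```

```text
t 28.25 tcp [ 0.4838 -0.1524  0.0517] jaw deg -7.1 tilt [ 0.003  0.001 -1.   ] gap 0.0135
pocket [ 264  193   38   53 1205] 0.006 (array([ 487. , -140.2]), array([38.3, 25.7]), 82.7)
pocket [151 218  40  38 539] 0.006 (array([ 408.2, -142.3]), array([22.7, 29.6]), 37.1)
pocket [262 311  33  29 345] 0.007 (array([ 480.8, -184.4]), array([111. ,  22.3]), 78.4)
```

View pics/w16.png

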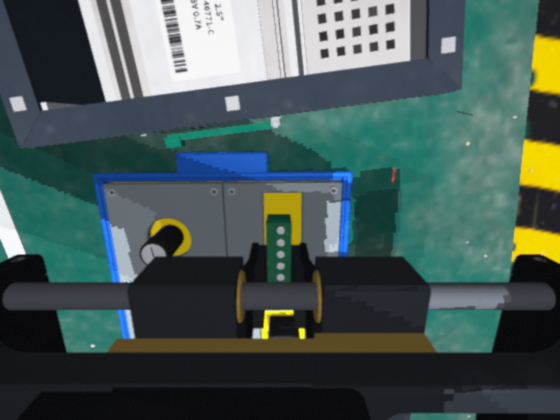

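Emit:
{"op": "step_arm", "data": {
  "series": [
    [0,0.003,0,0.2,0.2,-0.6,0.9],
    [0,0,0,0,0,-1,0.9],
    [0,0,0,0,0,-0.5,0.9],
    [0,0,0,0,0,-0.2,0.9],
    [0,0,0,0,0,0,0.9]
  ]
}}

```text
time: 28.92
ee_pos: [0.4871, -0.1499, 0.0285]
tcp_rot: [-3.134, 0.195, -0.004]
wrist_force: [0.3, 0.9, -0.3]
finger_gap: 0.0135
```

Emit:
{"op": "step_arm", "data": {
  "series": [
    [0,0,0,-0.1,0,-0.2,0.9],
    [0,0,0,0,0,-0.1,0.9],
    [0,0,0,0,0,0,0.9],
    [0,0,0,0,0,-0.05,0.9],
    [0,0,0,0,0,0,0.9]
  ]
}}

```text
time: 29.55
ee_pos: [0.4863, -0.15, 0.0253]
tcp_rot: [-3.134, 0.195, -0.005]
wrist_force: [-0.5, -0.4, -1.2]
finger_gap: 0.0137
```

Emit:
{"op": "step_arm", "data": {
  "series": [
    [0,0,0,0,0,-0.08,0.9],
    [0,0,0,0,0,0,0.9],
    [0,0,0,0,0,-0.08,0.9],
    [0,0,0,0,0,0,0.9],
    [0,0,0,0,0,0,0.9]
  ]
}}

```text
time: 30.18
ee_pos: [0.4867, -0.1501, 0.0253]
tcp_rot: [-3.132, 0.195, -0.006]
wrist_force: [-1.0, -0.3, 1.0]
finger_gap: 0.0138
```

Contact: no further motion. Release, rise, and check from clear of the tray.

Emit:
{"op": "step_arm", "data": {
  "series": [
    [0,0,0,0,0,0,3],
    [0,0,0,0,0,0,3],
    [0,0,0,0,0,1.5,3],
    [0,0,0,0,0,5,3],
    [0,0,0,0,0,5,3]
  ]
}}

```text
time: 30.8
ee_pos: [0.4842, -0.1504, 0.1418]
tcp_rot: [-3.134, 0.197, 0.004]
wrist_force: [1.2, -0.1, 0.3]
finger_gap: 0.0297
```

Emit:
{"op": "step_arm", "data": {
  "series": [
    [0,0,0,2,-2,3,3],
    [0,0,0,4,-3,0,3],
    [0,0,0,4,-3,0,3],
    [0,0,0,2,-1,0,3],
    [0,0,0,0,0,0,3]
  ]
}}

```text
time: 31.42
ee_pos: [0.6103, -0.2424, 0.1825]
tcp_rot: [-3.133, 0.191, -0.014]
wrist_force: [-0.4, -0.2, 0.2]
finger_gap: 0.0296
```

Run:
```python
from h import *
p,d=imaging.camera("scene"); W=cloud(d,imaging.camera_model("scene")); cv2.imwrite("pics/s17.png",cv2.resize(p[110:390,140:400],None,fx=2.1,fy=2.1,interpolation=3)[:,:,::-1])
cv2.imwrite("pics/s17b.png",cv2.resize(p[190:330,140:300],None,fx=4,fy=4)[:,:,::-1])
for n,(cx,cy),a,b in [("hs",(.398,-.221),.019,.03),("cap",(.408,-.142),.035,.045),("relay",(.476,-.23),.027,.036),("term",(.4857,-.151),.0195,.03),("small hs",(.4505,-.415),.008,.016),("blue",(.622,-.294),.024,.03)]:
    k=(d>0)&(abs(W[...,0]-cx)<.037)&(abs(W[...,1]-cy)<.037)&(W[...,2]>a)&(W[...,2]<b); P=W[k]
    print(n,len(P),P.mean(0).round(4),rect(P),"slope",np.linalg.lstsq(np.c_[P[:,:2],np.ones(len(P))],P[:,2],rcond=None)[0][:2].round(2))
print(status.state()['ee_pos'])
```

```text
hs 220 [ 0.4014 -0.2235  0.0239] (array([ 401. , -222.7]), array([42.2, 39.7]), 82.6) slope [-0.01  0.02]
cap 79 [ 0.4101 -0.1441  0.0385] (array([ 410. , -143.4]), array([17.4, 17.5]), 63.4) slope [0.03 0.07]
relay 190 [ 0.479  -0.2325  0.0308] (array([ 479.5, -231.6]), array([29.9, 22.3]), 83.8) slope [ 0.   -0.01]
term 192 [ 0.488  -0.1531  0.0238] (array([ 488.4, -152.3]), array([54.1, 14.2]), 82.5) slope [ 0.04 -0.  ]
small hs 321 [ 0.4507 -0.4149  0.0109] (array([ 450.4, -414.9]), array([30.6, 30.4]), 87.5) slope [-0. -0.]
blue 71 [ 0.6243 -0.2926  0.0266] (array([ 623.9, -292.2]), array([15.6, 16.9]), 87.3) slope [0.01 0.07]
[ 0.60963367 -0.24224174  0.18264813]
```

View pics/s17.png

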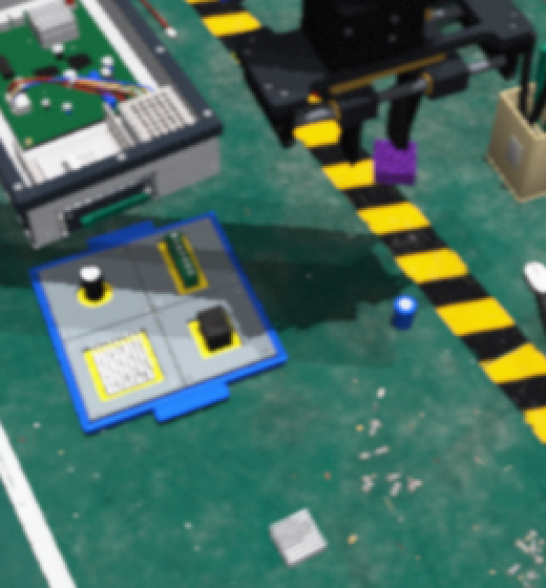

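View pics/s17b.png

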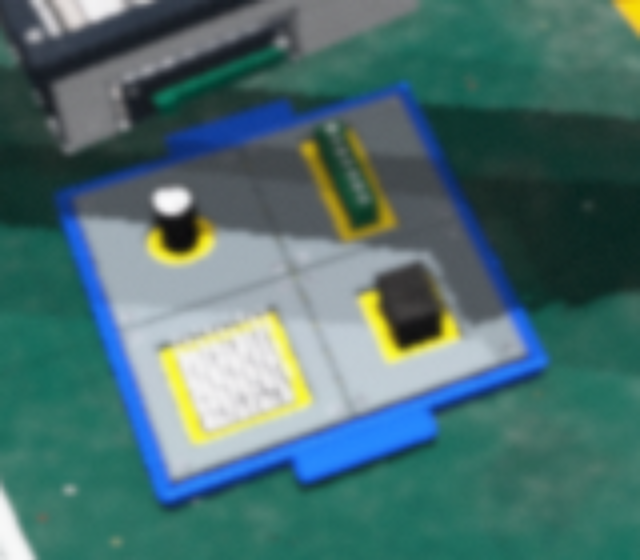

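All four parts sit flat in their own pockets, at top heights of 24, 38.5, 31 and 24 mm. The small heat sink and blue capacitor haven't moved, and the arm is clear.

```bash
python3 -c "
from cell import manip,status
print(manip.hand_in(),status.state()['time'])"
```

```text
the job is handed in; nothing more can be done
the job is handed in; nothing more can be done
```

The kit is complete and handed in: the larger heat sink, black capacitor, relay and green terminal block are each in their own pocket, placed in that order. Each was lowered until it met the pocket floor before I let go. The arm's clock stood at about 31.5 s, against the 88 s limit.

The last scene check, with the arm clear of the tray, showed:
- **Height:** the tops read about 24, 38.5, 31 and 24 mm, against 25, 39, 31 and 24 mm expected.
- **Tilt and position:** all four parts looked upright, lay within about 1° of the tray's angle where that could be read, and showed the yellow pocket floor around them.
- **Left alone:** the small heat sink and blue capacitor had not moved. I did not touch the red or purple look-alikes. The purple one still looked in place, but the gripper hid the red one in that last picture.

No check failed. The scene and wrist cameras disagreed on positions by 2–3 mm, so I placed the parts by the wrist camera. The scene camera's slope readings were up to 0.07 for the black capacitor. The blue capacitor, which I never touched, read the same, so I took that as noise.

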